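Make up two fixture kits on the inspection bench

TASK

Make up two kits from the turned parts on the bench: the brass bushing and the red knob go in the blue tray, the steel bushing and the green knob in the yellow tray. Give each part a pocket of its own, standing upright on the pocket's floor just as it stood on the bench. The black bushing and the white knob are spares: leave them standing where they are.

Things in the scene. Friction and masses are not known exactly. Their poses are not given: they have to be found in the camera images.
- tray_blue: Blue kit tray fixed to the bench, open-topped, 180 long (its x) by 92 wide (its y), 20 high, walls and floor 4 thick; a middle cross wall makes two pockets 84 by 84 inside, centres 44 either way from the origin along its x. Origin: centre of its underside, on the bench; z up. It lies left or right of the parts, turned up to 0.25 rad. (mm)
- tray_yellow: Yellow kit tray fixed to the bench, open-topped, 180 long (its x) by 92 wide (its y), 20 high, walls and floor 4 thick; a middle cross wall makes two pockets 84 by 84 inside, centres 44 either way from the origin along its x. Origin: centre of its underside, on the bench; z up. It lies left or right of the parts, turned up to 0.25 rad. (mm)
- bush_brass_mid (a point): Brass flanged bushing, 0.2 to 0.35 kg; stands upright on its flange: flange 46 diameter, 8 high, at the bottom; above it a plain round barrel 34 diameter up to the total height of 50; bore 20 in the top. Point: centre, half-way up (25 above its underside), z up. (mm)
- bush_steel_mid (a point): Bright steel flanged bushing, 0.2 to 0.35 kg; stands upright on its flange: flange 46 diameter, 8 high, at the bottom; above it a plain round barrel 34 diameter up to the total height of 50; bore 20 in the top. Point: centre, half-way up (25 above its underside), z up. (mm)
- knob_red_mid (a point): Red clamping knob, about 0.1 kg; stands upright on a steel boss 32 diameter, 16 high; above it the round ribbed head, about 44 diameter over its ribs (fingers close on about 41), from 16 up to the total height of 50; small steel disc on top. Point: centre, half-way up (25 above its underside), z up. (mm)
- knob_green_mid (a point): Green clamping knob, about 0.1 kg; stands upright on a steel boss 32 diameter, 16 high; above it the round ribbed head, about 44 diameter over its ribs (fingers close on about 41), from 16 up to the total height of 50; small steel disc on top. Point: centre, half-way up (25 above its underside), z up. (mm)
- bush_black_mid (a point): Black plastic flanged bushing, a spare that stays on the bench, about 0.1 kg; stands upright on its flange: flange 46 diameter, 8 high, at the bottom; above it a plain round barrel 34 diameter up to the total height of 50; bore 20 in the top. Point: centre, half-way up (25 above its underside), z up. (mm) Tools lying among the parts are at most 12 high.
- knob_white_mid (a point): White clamping knob, a spare that stays on the bench, about 0.1 kg; stands upright on a steel boss 32 diameter, 16 high; above it the round ribbed head, about 44 diameter over its ribs (fingers close on about 41), from 16 up to the total height of 50; small steel disc on top. Point: centre, half-way up (25 above its underside), z up. (mm)

How it is judged:
At the end, for the whole second after the job is handed in: Brass bushing + red knob in separate pockets of the blue tray, steel bushing + green knob likewise in the yellow: centre within 27 mm of the pocket's along both tray axes, underside within 5 mm of the floor, upright within 0.1 rad, at rest. Spares upright, within 20 mm of their starts ((((x of bush_brass_mid in the frame of tray_blue between 0.017 and 0.071 m and y of bush_brass_mid in the frame of tray_blue between -0.027 and 0.027 m) and (x of knob_red_mid in the frame of tray_blue between -0.071 and -0.017 m and y of knob_red_mid in the frame of tray_blue between -0.027 and 0.027 m)) or ((x of bush_brass_mid in the frame of tray_blue between -0.071 and -0.017 m and y of bush_brass_mid in the frame of tray_blue between -0.027 and 0.027 m) and (x of knob_red_mid in the frame of tray_blue between 0.017 and 0.071 m and y of knob_red_mid in the frame of tray_blue between -0.027 and 0.027 m))) and z of bush_brass_mid in the frame of tray_blue between 0.024 and 0.034 m and angle between each of bush_brass_mid, knob_red_mid, bush_steel_mid, knob_green_mid, bush_black_mid, knob_white_mid's own z axis and vertical below 0.1 rad and linear speed of each of bush_brass, knob_red, bush_steel, knob_green below 0.02 m/s and angular speed of each of bush_brass, knob_red, bush_steel, knob_green below 0.2 rad/s and z of knob_red_mid in the frame of tray_blue between 0.024 and 0.034 m and (((x of bush_steel_mid in the frame of tray_yellow between 0.017 and 0.071 m and y of bush_steel_mid in the frame of tray_yellow between -0.027 and 0.027 m) and (x of knob_green_mid in the frame of tray_yellow between -0.071 and -0.017 m and y of knob_green_mid in the frame of tray_yellow between -0.027 and 0.027 m)) or ((x of bush_steel_mid in the frame of tray_yellow between -0.071 and -0.017 m and y of bush_steel_mid in the frame of tray_yellow between -0.027 and 0.027 m) and (x of knob_green_mid in the frame of tray_yellow between 0.017 and 0.071 m and y of knob_green_mid in the frame of tray_yellow between -0.027 and 0.027 m))) and z of bush_steel_mid in the frame of tray_yellow between 0.024 and 0.034 m and z of knob_green_mid in the frame of tray_yellow between 0.024 and 0.034 m and distance of each of bush_black_mid, knob_white_mid from where it was at the start of the episode below 0.02 m); the robot touches nothing.
It fails at once if a spare part (black bushing or white knob) is pushed more than 30 mm or knocked over (distance of any of bush_black_mid, knob_white_mid from where it was at the start of the episode above 0.03 m or angle between any of bush_black_mid, knob_white_mid's own z axis and vertical above 0.5 rad).
It also fails if it takes over 112 s, if anything falls off the work surface, if the arm or the gripper's body presses on something with over 40 N, if the wrist force passes 120 N, or if a joint passes its speed limit or range.

ROBOT

A 7-joint arm with a two-finger parallel gripper is mounted at the origin on the work surface. World frame = base frame: x ahead of the robot, y to its left, z up, the work surface at z = 0. Lengths are in m, angles in rad, forces in N, time in s.
With the tool pointing down it reaches from about 0.425 to 0.95 m from the base axis. Payload 16.7 kg.
Tool frame: the origin (TCP) lies between the finger pads; the fingertips stand 17 mm ahead of it and the grasp point (between the pads) lies 2 mm behind it; z points along the fingers, y is the line along which they close (so a half turn about z gives the same grasp; the last joint's range is limited). The gripper opens to 94 mm and grips with 3 to 60 N. Pads are 16 mm wide; open, the fingers measure 119 mm over their backs; the gripper's body (75 mm by 177 mm) begins 78 mm behind the grasp point.
Start: joints at [1, 0.426, 0.074, 1.606, -0.034, 1.111, -0.067], TCP at [0.276, -0.616, 0.222] pointing down, gripper open.
Joint ranges: [-2.85, 2.85], [-0.5, 2.14], [-1.23, 1.37], [0.21, 2.46], [-1.02, 4.16], [0.16, 2.05], [-2.73, 2.73]. Speed limits (rad/s): [1.89, 1.89, 2.39, 2.39, 3.01, 3.01, 3.01].

INTERFACE

Orientations are given as a 3x3 rotation matrix whose columns are the frame's x, y, z axes.
In Python, from plant import manip, camera, calibration, spotter gives the robot as it stands. The module is installed in compiled form; this text tells all that it offers.
- The arm moves only by the tool play_rows, never from a script. Its argument "motion" is a list of rows, each a list of 3 entries, a list of its own where there are three numbers: the opening, from -1 (shut) to 1 (fully open), then the shift along the tool's x, y, z in m, then the turn, a rotation vector about the tool's x, y, z in rad. A call has 1 to 20 rows; each row shifts and turns the commanded pose from where the row before left it, along the tool's axes as they then stand; what a row does not reach is not made up. A row lasts 1/10 s, in which the tool goes at most 50 mm and 8.59 degrees, less where a joint would pass 70% of its speed; a pose out of reach is approached as far as the arm can. A call with a gripper value outside its range is refused whole. The fingers move at their own pace and stop on an object; "squeeze" is the grip in N (left out, the last holds). Time passes only in rows, so rows that do not move let the fingers close. It gives the time, the measured TCP pose, the force, the opening and the grip force at its end, in the units of the state.
- manip.get_obs(): the state, without advancing time (a new reading comes with each control period).
- camera(name): name is "scene" or "top" or "wrist"; returns the picture (420x560x3 uint8, blue, green, red); there is no depth.
- calibration(name): a dict with "camera_matrix" (3x3 intrinsics, pixels), "xyz" and "rotation" of the camera in the world. Camera axes: x right, y up, looking along -z (the intrinsics and any distortion apply to the point x, -y, -z); pixel columns grow to the right and rows downward; lengths in m; the calibration is good to about 2 mm. A picture is of the moment at which its call begins: read the wrist's pose just before it. calibration takes no time and is no camera call; for the wrist camera it gives the pose at the moment of the call.
- manip.finish_job(): hands the job in; it is judged then, once.
Trained networks look in the newest picture that a camera, given by its name, has taken for a name from the list of things; names that differ only in an ending like _2 or _b are one class to them, and where a whole thing is asked for, a point or a joint stands for the part that bears it (a point fixed in the world has none). Each returns a list of dicts, best first, with "confidence" (0 to 1); they miss things now and then, are a little off and sometimes report something else, mostly with a low value. They report only what shows in the picture. A call takes as long as a camera call.
- spotter.outline_of(camera, label): "pixels" (420x560 bool, what is visible of it) and "rect" ([centre column, centre row, width, height] in pixels, round what is visible of it).
- spotter.mark_of(camera, label): "xy" ([column, row] in pixels: a listed point, or the origin of a listed thing).
The state is a dict: "time_s": time; "joints": joint angles; "joint_velocities": joint speeds; "effort": joint torques, N m; "tcp_pos": TCP position; "eef_rot": TCP orientation; "force": force on the tool from outside, world axes, zero at the start; "wrist_torque": the same for the moment, N m; "gripper_width": finger opening in m; "grip_force": force on a finger pad.
Only numpy, scipy, OpenCV 4.12 (cv2) and the standard library are available. Lean on these libraries where they do the work, as an engineer would, in place of code of your own. Each camera call takes 0.05 s, during which the arm holds its last target. There are 200 camera calls.

## Working session

There is one attempt and no reset: what is moved stays moved. The work goes in short steps, Python scripts to look and compute and a tool call to move; the robot and the scene stay as the last step left them, time stands still between calls to the robot, and variables do not carry over. Pictures are saved under pics/ and viewed, at most 14 in all, crops included, and the job is handed in when it is done.

Besides the shell and the picture viewer there is one more tool, called as name([rows], argument=value, ...), one row to a line, values as JSON. play_rows: Moves the arm, as the interface text tells. Its arguments: {"type":"object","properties":{"motion":{"type":"array","items":{"type":"array"}},"squeeze":{"type":"number"}},"required":["motion"]}

```bash
mkdir -p pics; cat > h.py <<'E'
import numpy as np, cv2
from plant import manip, camera, calibration, spotter
def ray(cal,px):
    K=np.array(cal["camera_matrix"]);R=np.array(cal["rotation"])
    v=np.linalg.inv(K)@[px[0],px[1],1.]; return R@(v*[1,-1,-1])
def at(cal,px,z):
    o=np.array(cal["xyz"]).ravel();d=ray(cal,px); return o+d*(z-o[2])/d[2]
N=dict(tray_blue=0,tray_yellow=0,bush_brass_mid=.025,bush_steel_mid=.025,knob_red_mid=.025,knob_green_mid=.025,bush_black_mid=.025,knob_white_mid=.025)
E
python3 - <<'E'
from h import *
s=manip.get_obs()
print(s["time_s"],s["tcp_pos"],np.round(s["eef_rot"],3).tolist(),s["gripper_width"])
for c in("top","scene"):
    im=camera(c); cv2.imwrite(f"pics/{c}0.png",im); cal=calibration(c)
    print(c,list(cal), np.round(cal["xyz"],3))
    for n,z in N.items():
        r=spotter.mark_of(c,n)
        print(n,[(np.round(q["xy"]).tolist(),round(q["confidence"],2),np.round(at(cal,q["xy"],z)[:2],3).tolist()) for q in r[:2]])
E
```

```text
0.0 [ 0.27551943 -0.6157599   0.22177356] [[0.913, 0.408, -0.001], [0.408, -0.913, 0.001], [-0.0, -0.001, -1.0]] 0.09420256495748325
top ['camera_matrix', 'xyz', 'rotation'] [0.306 0.022 1.321]
tray_blue [([398.0, 216.0], 0.72, [0.513, -0.316])]
tray_yellow [([147.0, 211.0], 0.57, [0.525, 0.318])]
bush_brass_mid [([274.0, 167.0], 0.72, [0.633, -0.001])]
bush_steel_mid [([320.0, 171.0], 0.75, [0.622, -0.119]), ([336.0, 236.0], 0.53, [0.458, -0.153])]
knob_red_mid [([221.0, 241.0], 0.82, [0.447, 0.128])]
knob_green_mid [([267.0, 236.0], 0.53, [0.458, 0.017]), ([273.0, 164.0], 0.37, [0.639, 0.001])]
bush_black_mid [([219.0, 173.0], 0.81, [0.616, 0.136])]
knob_white_mid [([336.0, 237.0], 0.63, [0.456, -0.156])]
scene ['camera_matrix', 'xyz', 'rotation'] [ 1.327 -0.251  0.633]
tray_blue [([130.0, 238.0], 0.86, [0.505, -0.314]), ([341.0, 225.0], 0.67, [0.594, 0.155])]
tray_yellow [([390.0, 198.0], 0.59, [0.526, 0.322])]
bush_brass_mid [([284.0, 239.0], 0.95, [0.633, 0.001])]
bush_steel_mid [([227.0, 246.0], 0.74, [0.621, -0.12])]
knob_red_mid [([306.0, 185.0], 0.57, [0.446, 0.123])]
knob_green_mid [([268.0, 191.0], 0.69, [0.444, 0.022])]
bush_black_mid []
knob_white_mid [([200.0, 203.0], 0.67, [0.452, -0.149]), ([130.0, 240.0], 0.23, [0.546, -0.312])]
```

```bash
python3 - <<'E'
from h import *
im=cv2.imread("pics/top0.png"); cv2.imwrite("pics/top0c.png",cv2.resize(im[100:320,100:460],None,fx=2.2,fy=2.2,interpolation=cv2.INTER_CUBIC))
camera("top");cal=calibration("top")
for n in("tray_blue","tray_yellow"):
    for q in spotter.outline_of("top",n)[:1]:
        ys,xs=np.nonzero(q["pixels"]); 
        P=np.array([at(cal,(x,y),.018)[:2] for x,y in zip(xs,ys)],np.float32)
        print(n,q["confidence"],len(xs),cv2.minAreaRect(P),P.mean(0))
E
```

```text
tray_blue 0.77 2707 ((0.5123766660690308, -0.3102177083492279), (0.09568976610898972, 0.18260391056537628), 86.31452941894531) [ 0.51077884 -0.31023103]
tray_yellow 0.73 2726 ((0.5306326150894165, 0.3161466717720032), (0.18379153311252594, 0.09591201692819595), 9.572638511657715) [0.5283629  0.31582606]
```

View pics/top0c.png

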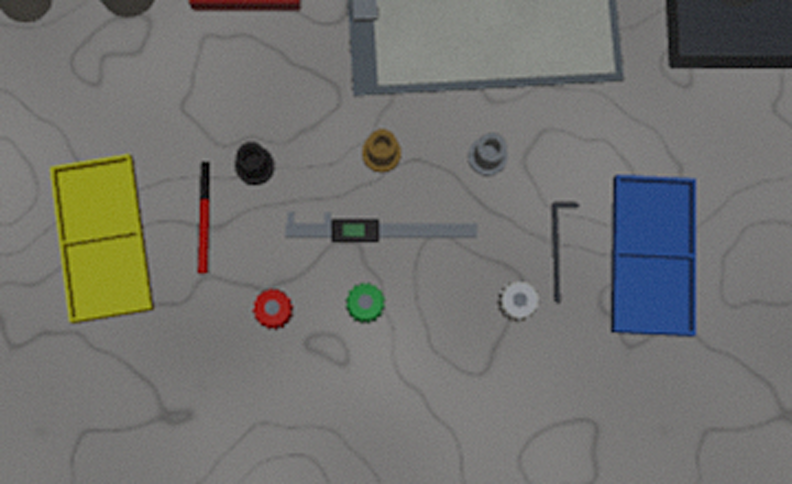

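View pics/scene0.png

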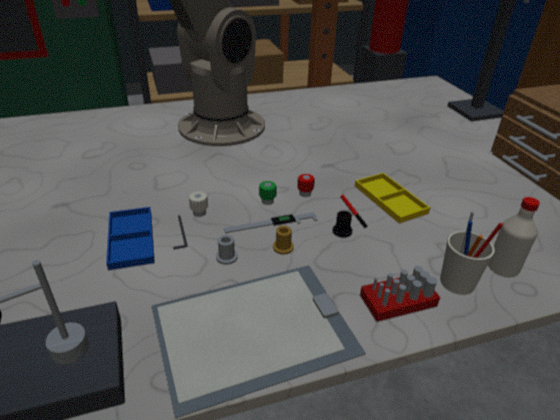

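Both pictures show everything upright. In the 2.2x top crop, yellow tray is at (102,238), blue at (653,255), brass (381,150), steel (487,153), red (272,308), green (365,302), black (254,163) and white (519,300). First move: over the steel bushing.

play_rows([
  [1, [0.032, -0.02, 0], [0, 0, 0]],
  [1, [0.032, -0.02, 0], [0, 0, 0]],
  [1, [0.032, -0.02, 0], [0, 0, 0]],
  [1, [0.032, -0.02, 0], [0, 0, 0]],
  [1, [0.032, -0.02, 0], [0, 0, 0]],
  [1, [0.032, -0.02, 0], [0, 0, 0]],
  [1, [0.032, -0.02, 0], [0, 0, 0]],
  [1, [0.032, -0.02, 0], [0, 0, 0]],
  [1, [0.032, -0.02, 0], [0, 0, 0]],
  [1, [0.032, -0.02, 0], [0, 0, 0]],
  [1, [0.032, -0.02, 0], [0, 0, 0]],
  [1, [0.032, -0.02, 0], [0, 0, 0]],
  [1, [0.032, -0.02, 0], [0, 0, 0]],
  [1, [0.032, -0.02, 0], [0, 0, 0]],
  [1, [0.032, -0.02, 0], [0, 0, 0]],
  [1, [0.032, -0.013, 0], [0, 0, 0]],
  [1, [0, 0, 0], [0, 0, 0]],
  [1, [0, 0, 0], [0, 0, 0]],
])

```text
time_s: 2.85
tcp_pos: [0.6153, -0.1207, 0.2222]
eef_rot: [[0.912, 0.41, -0.001], [0.41, -0.912, 0.0], [-0.0, -0.0, -1.0]]
force: [-0.2, 0.1, 0.4]
gripper_width: 0.0936
grip_force: 0.0
```

```bash
cat >> h.py <<'E'
def st():
    s=manip.get_obs(); print("t",round(s["time_s"],2),"tcp",np.round(s["tcp_pos"],4),"w",round(s["gripper_width"],4),"F",np.round(s["force"],1),"grip",round(s["grip_force"],1)); return s
def to(s,p):
    print("tool shift",np.round(np.array(s["eef_rot"]).T@(np.array(p)-s["tcp_pos"]),4))
def look(pic,names):
    s=st(); cal=calibration("wrist"); im=camera("wrist"); print("cam",np.round(cal["xyz"],3))
    if pic: cv2.imwrite(f"pics/{pic}.png",im)
    for n in names:
        for f in (spotter.mark_of,):
            for q in f("wrist",n)[:2]:
                p=at(cal,q["xy"],N[n]); print(n,round(q["confidence"],2),np.round(q["xy"]),np.round(p,4)); to(s,[p[0],p[1],.04])
        for q in spotter.outline_of("wrist",n)[:1]:
            x,y,w,h=q["rect"]; p=at(cal,(x,y),N[n]); print("  rect",np.round(q["rect"]),np.round(p[:2],4))
    return s
E
python3 -c "
from h import *
s=look('w1',['bush_steel_mid','bush_brass_mid','knob_green_mid','knob_white_mid','knob_red_mid'])
print(np.round(s['eef_rot'],3).tolist(), s['joints'])"
```

```text
t 2.85 tcp [ 0.6153 -0.1207  0.2222] w 0.0936 F [-0.2  0.1  0.4] grip 0.0
cam [ 0.676 -0.092  0.383]
bush_steel_mid 0.89 [278. 191.] [ 0.629  -0.1189  0.025 ]
tool shift [0.0133 0.004  0.1822]
  rect [280. 191.  35.  43.] [ 0.6301 -0.1212]
bush_brass_mid 0.86 [182. 146.] [0.6316 0.0011 0.025 ]
tool shift [ 0.0649 -0.1044  0.1822]
  rect [184. 147.  49.  34.] [ 0.6317 -0.0008]
knob_green_mid 0.8 [120. 274.] [0.4522 0.0177 0.025 ]
tool shift [-0.092  -0.193   0.1823]
  rect [120. 277.  45.  42.] [0.4495 0.0168]
knob_white_mid 0.43 [278. 194.] [ 0.6261 -0.1203  0.025 ]
tool shift [0.0101 0.0041 0.1822]
  rect [373. 320. 129. 104.] [ 0.5267 -0.3023]
knob_red_mid 0.92 [ 42. 244.] [0.4511 0.1174 0.025 ]
tool shift [-0.0521 -0.2844  0.1823]
  rect [ 37. 249.  56.  45.] [0.4426 0.1216]
[[0.912, 0.41, -0.001], [0.41, -0.912, 0.0], [-0.0, -0.0, -1.0]] [ 0.23255807  0.35627414 -0.18095995  1.70763181  0.07093624  1.08460164
 -1.11916817]
```

View pics/w1.png

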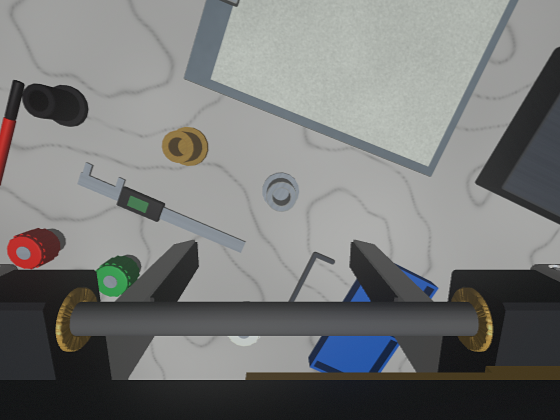

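The wrist picture shows steel at (280,191) between and ahead of the fingers, brass (185,147), green (118,277), red (33,249), black (55,104). Steel agrees across the cameras to about 7 mm, so I'll descend part way and look again.

play_rows([
  [1, [0.011, 0.003, 0], [0, 0, 0]],
  [1, [0, 0, 0.03], [0, 0, 0]],
  [1, [0, 0, 0.03], [0, 0, 0]],
  [1, [0, 0, 0.03], [0, 0, 0]],
  [1, [0, 0, 0], [0, 0, 0]],
  [1, [0, 0, 0], [0, 0, 0]],
])

```text
time_s: 4.0
tcp_pos: [0.627, -0.1193, 0.1328]
eef_rot: [[0.913, 0.409, -0.001], [0.409, -0.913, 0.0], [-0.0, -0.001, -1.0]]
force: [0.3, 0.1, -0.1]
gripper_width: 0.094
grip_force: 0.0
```

```bash
python3 -c "
from h import *
s=look('w2',['bush_steel_mid'])"
```

```text
t 4.0 tcp [ 0.627  -0.1193  0.1328] w 0.094 F [ 0.3  0.1 -0.1] grip 0.0
cam [ 0.688 -0.091  0.294]
bush_steel_mid 0.58 [278. 222.] [ 0.6272 -0.1225  0.025 ]
tool shift [-0.0011  0.003   0.0928]
  rect [277. 219.  47.  54.] [ 0.6298 -0.1207]
```

play_rows([
  [1, [0, 0.002, 0.03], [0, 0, 0]],
  [1, [0, 0, 0.03], [0, 0, 0]],
  [1, [0, 0, 0.022], [0, 0, 0]],
  [1, [0, 0, 0.01], [0, 0, 0]],
  [1, [0, 0, 0], [0, 0, 0]],
  [-1, [0, 0, 0], [0, 0, 0]],
  [-1, [0, 0, 0], [0, 0, 0]],
  [-1, [0, 0, 0], [0, 0, 0]],
  [-1, [0, 0, 0], [0, 0, 0]],
  [-1, [0, 0, 0], [0, 0, 0]],
  [-1, [0, 0, 0], [0, 0, 0]],
  [-1, [0, 0, 0], [0, 0, 0]],
  [-1, [0, 0, 0], [0, 0, 0]],
  [-1, [0, 0, 0], [0, 0, 0]],
  [-1, [0, 0, 0], [0, 0, 0]],
], squeeze=30)

```text
time_s: 5.65
tcp_pos: [0.6274, -0.1215, 0.0405]
eef_rot: [[0.913, 0.408, 0.0], [0.408, -0.913, -0.0], [0.0, 0.0, -1.0]]
force: [0.1, -0.7, 0.1]
gripper_width: 0.0337
grip_force: 30.0
```

Steel is gripped at 33.7 mm, which matches its 34 mm barrel. Lift it and carry it over the yellow tray's far pocket.

play_rows([
  [-1, [0, 0, -0.02], [0, 0, 0]],
  [-1, [0, 0, -0.03], [0, 0, 0]],
  [-1, [0, 0, -0.03], [0, 0, 0]],
  [-1, [0, 0, -0.03], [0, 0, 0]],
  [-1, [0.0095, -0.0306, -0.01], [0, 0, 0]],
  [-1, [0.0095, -0.0306, 0], [0, 0, 0]],
  [-1, [0.0095, -0.0306, 0], [0, 0, 0]],
  [-1, [0.0095, -0.0306, 0], [0, 0, 0]],
  [-1, [0.0095, -0.0306, 0], [0, 0, 0]],
  [-1, [0.0095, -0.0306, 0], [0, 0, 0]],
  [-1, [0.0095, -0.0306, 0], [0, 0, 0]],
  [-1, [0.0095, -0.0306, 0], [0, 0, 0]],
  [-1, [0.0095, -0.0306, 0], [0, 0, 0]],
  [-1, [0.0095, -0.0306, 0], [0, 0, 0]],
  [-1, [0.0095, -0.0306, 0], [0, 0, 0]],
  [-1, [0.0095, -0.0306, 0], [0, 0, 0]],
  [-1, [0.0095, -0.0306, 0], [0, 0, 0]],
  [-1, [0.0095, -0.0306, 0], [0, 0, 0]],
  [-1, [0, 0, 0], [0, 0, 0]],
  [-1, [0, 0, 0], [0, 0, 0]],
])

```text
time_s: 7.65
tcp_pos: [0.5731, 0.3245, 0.16]
eef_rot: [[0.912, 0.41, -0.001], [0.41, -0.912, -0.0], [-0.001, 0.0, -1.0]]
force: [0.7, -0.5, -3.2]
gripper_width: 0.0332
grip_force: 30.0
```

```bash
python3 - <<'E'
from h import *
s=st(); cal=calibration("wrist"); im=camera("wrist"); cv2.imwrite("pics/w3.png",im)
for q in spotter.outline_of("wrist","tray_yellow")[:1]:
    ys,xs=np.nonzero(q["pixels"]); P=np.array([at(cal,(x,y),.018)[:2] for x,y in zip(xs,ys)],np.float32)
    print(q["confidence"],q["rect"],cv2.minAreaRect(P))
for q in spotter.mark_of("wrist","tray_yellow"): print(q["confidence"],q["xy"],at(cal,q["xy"],0))
to(s,[.573,.324,.046])
E
```

```text
t 7.65 tcp [0.5731 0.3245 0.16  ] w 0.0332 F [ 0.7 -0.5 -3.2] grip 30.0
0.91 [272.1, 229.8, 114.3, 143.3] ((0.5454365015029907, 0.32222914695739746), (0.15365783870220184, 0.09318923205137253), 9.081877708435059)
tool shift [-0.0002  0.0004  0.114 ]
```

View pics/w3.png

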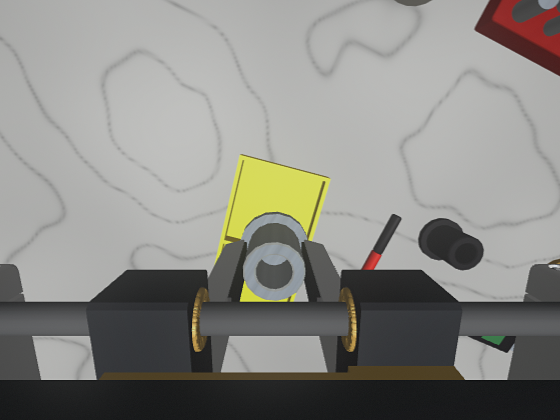

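The wrist picture shows the held bushing (275,255) over the far half of the yellow tray (far edge near row 165, middle wall about row 240). That fits the position estimate, so lower it.

play_rows([
  [-1, [0.001, 0, 0.03], [0, 0, 0]],
  [-1, [0, 0, 0.03], [0, 0, 0]],
  [-1, [0, 0, 0.03], [0, 0, 0]],
  [-1, [0, 0, 0.015], [0, 0, 0]],
  [-1, [0, 0, 0.007], [0, 0, 0]],
  [-1, [0, 0, 0.002], [0, 0, 0]],
  [-1, [0, 0, 0.001], [0, 0, 0]],
  [-1, [0, 0, 0], [0, 0, 0]],
])

```text
time_s: 8.6
tcp_pos: [0.5752, 0.3247, 0.0466]
eef_rot: [[0.913, 0.408, 0.001], [0.408, -0.913, 0.001], [0.002, -0.0, -1.0]]
force: [-0.1, -0.1, -2.1]
gripper_width: 0.0333
grip_force: 30.0
```

play_rows([
  [-1, [0, 0, 0.001], [0, 0, 0]],
  [-1, [0, 0, 0.0005], [0, 0, 0]],
  [-1, [0, 0, 0], [0, 0, 0]],
  [-1, [0, 0, 0], [0, 0, 0]],
])

```text
time_s: 9.0
tcp_pos: [0.5749, 0.3246, 0.0445]
eef_rot: [[0.913, 0.408, 0.001], [0.408, -0.913, 0.0], [0.001, -0.0, -1.0]]
force: [-0.3, -0.7, 3.3]
gripper_width: 0.0335
grip_force: 30.0
```

Contact is felt at the expected height. Release, rise, and go over the green knob.

play_rows([
  [0.4, [0, 0, 0], [0, 0, 0]],
  [0.4, [0, 0, 0], [0, 0, 0]],
  [0.4, [0, 0, 0], [0, 0, 0]],
  [0.4, [0, 0, 0], [0, 0, 0]],
  [0.4, [0, 0, 0], [0, 0, 0]],
  [0.4, [0, 0, -0.02], [0, 0, 0]],
  [0.4, [0, 0, -0.03], [0, 0, 0]],
  [1, [0, 0, -0.03], [0, 0, 0]],
  [1, [0, 0, -0.035], [0, 0, 0]],
  [1, [-0.0265, 0.0255, 0], [0, 0, 0]],
  [1, [-0.0265, 0.0255, 0], [0, 0, 0]],
  [1, [-0.0265, 0.0255, 0], [0, 0, 0]],
  [1, [-0.0265, 0.0255, 0], [0, 0, 0]],
  [1, [-0.0265, 0.0255, 0], [0, 0, 0]],
  [1, [-0.0265, 0.0255, 0], [0, 0, 0]],
  [1, [-0.0265, 0.0255, 0], [0, 0, 0]],
  [1, [-0.0265, 0.0255, 0], [0, 0, 0]],
  [1, [-0.0265, 0.0255, 0], [0, 0, 0]],
  [1, [0, 0, 0], [0, 0, 0]],
])

```text
time_s: 10.9
tcp_pos: [0.4489, 0.0134, 0.159]
eef_rot: [[0.915, 0.404, -0.001], [0.404, -0.915, -0.001], [-0.001, 0.001, -1.0]]
force: [-0.0, 0.9, -0.4]
gripper_width: 0.0939
grip_force: 0.0
```

```bash
python3 -c "
from h import *
s=look('w4',['knob_green_mid','knob_red_mid','bush_brass_mid']); print(s['joints'])
cal=calibration('top');camera('top')
for q in spotter.mark_of('top','bush_steel_mid'): print(q['confidence'],at(cal,q['xy'],.029))
"
```

```text
t 10.9 tcp [0.4489 0.0134 0.159 ] w 0.0939 F [-0.   0.9 -0.4] grip 0.0
cam [0.51  0.042 0.32 ]
knob_green_mid 0.62 [272. 207.] [0.4548 0.018  0.025 ]
tool shift [ 0.0074 -0.0019  0.119 ]
  rect [273. 209.  45.  46.] [0.4536 0.0166]
knob_red_mid 0.93 [169. 170.] [0.4473 0.1228 0.025 ]
tool shift [ 0.0429 -0.1008  0.1189]
  rect [168. 173.  53.  55.] [0.4449 0.1224]
bush_brass_mid 0.68 [373.  34.] [6.305e-01 2.000e-04 2.500e-02]
tool shift [0.1609 0.0854 0.1189]
  rect [372.  36.  67.  65.] [6.286e-01 6.000e-04]
[ 0.03358064  0.14461264 -0.22492306  2.14673945  0.04413502  0.85517706
 -1.37292088]
0.75 [0.56705231 0.32940644 0.029     ]
0.62 [ 0.45109046 -0.15510334  0.029     ]
```

View pics/w4.png

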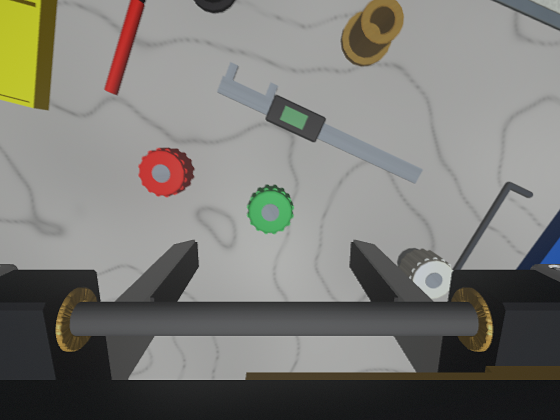

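Green (271,210) lies centred between the fingers, red at (165,172). Nothing is near the fingertips, so descend and grip.

play_rows([
  [1, [0.006, -0.001, 0.03], [0, 0, 0]],
  [1, [0, 0, 0.03], [0, 0, 0]],
  [1, [0, 0, 0.03], [0, 0, 0]],
  [1, [0, 0, 0.02], [0, 0, 0]],
  [1, [0, 0, 0.009], [0, 0, 0]],
  [1, [0, 0, 0], [0, 0, 0]],
  [-1, [0, 0, 0], [0, 0, 0]],
  [-1, [0, 0, 0], [0, 0, 0]],
  [-1, [0, 0, 0], [0, 0, 0]],
  [-1, [0, 0, 0], [0, 0, 0]],
  [-1, [0, 0, 0], [0, 0, 0]],
  [-1, [0, 0, 0], [0, 0, 0]],
  [-1, [0, 0, 0], [0, 0, 0]],
  [-1, [0, 0, 0], [0, 0, 0]],
  [-1, [0, 0, 0], [0, 0, 0]],
], squeeze=25)

```text
time_s: 12.85
tcp_pos: [0.4558, 0.0209, 0.04]
eef_rot: [[0.913, 0.408, 0.0], [0.408, -0.913, 0.0], [0.0, -0.0, -1.0]]
force: [-1.2, -0.5, 2.6]
gripper_width: 0.0406
grip_force: 25.0
```

play_rows([
  [-1, [0, 0, -0.02], [0, 0, 0]],
  [-1, [0, 0, -0.03], [0, 0, 0]],
  [-1, [0, 0, -0.03], [0, 0, 0]],
  [-1, [0, 0, -0.03], [0, 0, 0]],
  [-1, [0, 0, -0.01], [0, 0, 0]],
  [-1, [0.0186, -0.0315, 0], [0, 0, 0]],
  [-1, [0.0186, -0.0315, 0], [0, 0, 0]],
  [-1, [0.0186, -0.0315, 0], [0, 0, 0]],
  [-1, [0.0186, -0.0315, 0], [0, 0, 0]],
  [-1, [0.0186, -0.0315, 0], [0, 0, 0]],
  [-1, [0.0186, -0.0315, 0], [0, 0, 0]],
  [-1, [0.0186, -0.0315, 0], [0, 0, 0]],
  [-1, [0.0186, -0.0315, 0], [0, 0, 0]],
  [-1, [0, 0, 0], [0, 0, 0]],
  [-1, [0, 0, 0], [0, 0, 0]],
])

```text
time_s: 14.35
tcp_pos: [0.4879, 0.3121, 0.1588]
eef_rot: [[0.912, 0.41, -0.002], [0.41, -0.912, -0.001], [-0.002, -0.0, -1.0]]
force: [-0.3, -1.0, -0.7]
gripper_width: 0.0407
grip_force: 25.0
```

```bash
python3 - <<'E'
from h import *
s=st(); cal=calibration("wrist"); im=camera("wrist"); cv2.imwrite("pics/w5.png",im)
to(s,[.4885,.312,.045])
for q in spotter.mark_of("wrist","bush_steel_mid"): print(q["confidence"],q["xy"],at(cal,q["xy"],.029))
E
```

```text
t 14.35 tcp [0.4879 0.3121 0.1588] w 0.0407 F [-0.3 -1.  -0.7] grip 25.0
tool shift [0.0007 0.0003 0.1138]
0.73 [298.0, 122.1] [0.57580851 0.32811885 0.029     ]
```

View pics/w5.png

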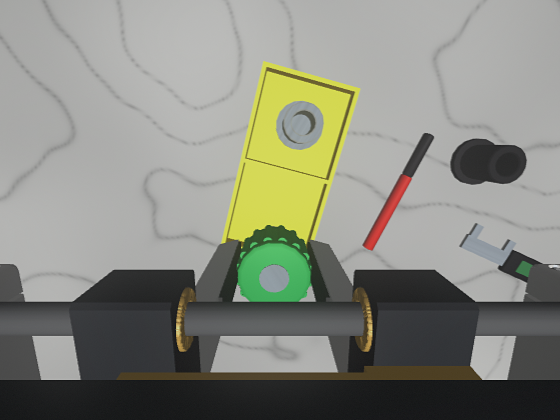

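Steel stands upright, centred in the far pocket (300,125), and green is held over the near one (275,275). Lower and release.

play_rows([
  [-1, [0, 0, 0.03], [0, 0, 0]],
  [-1, [0, 0, 0.03], [0, 0, 0]],
  [-1, [0, 0, 0.03], [0, 0, 0]],
  [-1, [0, 0, 0.015], [0, 0, 0]],
  [-1, [0, 0, 0.007], [0, 0, 0]],
  [-1, [0, 0, 0.0015], [0, 0, 0]],
  [-1, [0, 0, 0.001], [0, 0, 0]],
  [-1, [0, 0, 0], [0, 0, 0]],
  [-1, [0, 0, 0], [0, 0, 0]],
])

```text
time_s: 15.35
tcp_pos: [0.4891, 0.312, 0.0464]
eef_rot: [[0.913, 0.408, 0.001], [0.408, -0.913, 0.001], [0.001, -0.0, -1.0]]
force: [-0.5, -0.2, -1.4]
gripper_width: 0.0407
grip_force: 25.0
```

play_rows([
  [-1, [0, 0, 0.001], [0, 0, 0]],
  [-1, [0, 0, 0.001], [0, 0, 0]],
  [-1, [0, 0, 0], [0, 0, 0]],
  [-1, [0, 0, 0], [0, 0, 0]],
])

```text
time_s: 15.75
tcp_pos: [0.4889, 0.3119, 0.0441]
eef_rot: [[0.913, 0.408, 0.001], [0.408, -0.913, 0.0], [0.001, -0.0, -1.0]]
force: [-1.3, -2.0, 8.2]
gripper_width: 0.0405
grip_force: 25.0
```

play_rows([
  [0.4, [0, 0, 0], [0, 0, 0]],
  [0.4, [0, 0, 0], [0, 0, 0]],
  [0.4, [0, 0, 0], [0, 0, 0]],
  [0.4, [0, 0, 0], [0, 0, 0]],
  [0.4, [0, 0, 0], [0, 0, 0]],
  [0.4, [0, 0, -0.02], [0, 0, 0]],
  [0.4, [0, 0, -0.03], [0, 0, 0]],
  [1, [0, 0, -0.03], [0, 0, 0]],
  [1, [0, 0, -0.035], [0, 0, 0]],
  [1, [-0.0194, 0.0258, 0], [0, 0, 0]],
  [1, [-0.0194, 0.0258, 0], [0, 0, 0]],
  [1, [-0.0194, 0.0258, 0], [0, 0, 0]],
  [1, [-0.0194, 0.0258, 0], [0, 0, 0]],
  [1, [-0.0194, 0.0258, 0], [0, 0, 0]],
  [1, [-0.0194, 0.0258, 0], [0, 0, 0]],
  [1, [0, 0, 0], [0, 0, 0]],
  [1, [0, 0, 0], [0, 0, 0]],
])

```text
time_s: 17.45
tcp_pos: [0.4458, 0.1226, 0.1588]
eef_rot: [[0.913, 0.407, 0.001], [0.407, -0.913, 0.0], [0.001, 0.0, -1.0]]
force: [-0.4, 0.8, 0.4]
gripper_width: 0.0937
grip_force: 0.0
```

```bash
python3 -c "
from h import *
s=look('w6',['knob_red_mid'])
"
```

```text
t 17.45 tcp [0.4458 0.1226 0.1588] w 0.0937 F [-0.4  0.8  0.4] grip 0.0
cam [0.507 0.151 0.32 ]
knob_red_mid 0.89 [277. 210.] [0.4507 0.1217 0.025 ]
tool shift [0.0041 0.0029 0.1188]
  rect [276. 215.  46.  51.] [0.4458 0.1205]
```

play_rows([
  [1, [0.002, 0.002, 0.03], [0, 0, 0]],
  [1, [0, 0, 0.03], [0, 0, 0]],
  [1, [0, 0, 0.03], [0, 0, 0]],
  [1, [0, 0, 0.02], [0, 0, 0]],
  [1, [0, 0, 0.009], [0, 0, 0]],
  [1, [0, 0, 0], [0, 0, 0]],
  [-1, [0, 0, 0], [0, 0, 0]],
  [-1, [0, 0, 0], [0, 0, 0]],
  [-1, [0, 0, 0], [0, 0, 0]],
  [-1, [0, 0, 0], [0, 0, 0]],
  [-1, [0, 0, 0], [0, 0, 0]],
  [-1, [0, 0, 0], [0, 0, 0]],
  [-1, [0, 0, 0], [0, 0, 0]],
  [-1, [0, 0, 0], [0, 0, 0]],
  [-1, [0, 0, 0], [0, 0, 0]],
  [-1, [0, 0, -0.02], [0, 0, 0]],
  [-1, [0, 0, -0.03], [0, 0, 0]],
  [-1, [0, 0, -0.03], [0, 0, 0]],
  [-1, [0, 0, -0.03], [0, 0, 0]],
  [-1, [0, 0, -0.01], [0, 0, 0]],
], squeeze=25)

```text
time_s: 19.6
tcp_pos: [0.4493, 0.1222, 0.162]
eef_rot: [[0.913, 0.408, 0.003], [0.408, -0.913, 0.001], [0.003, 0.0, -1.0]]
force: [0.1, -0.3, -1.9]
gripper_width: 0.0406
grip_force: 25.0
```

Red is held (40.6 mm). Carry it to the blue near pocket.

play_rows([
  [-1, [-0.0113, 0.0286, 0], [0, 0, 0]],
  [-1, [-0.0113, 0.0286, 0], [0, 0, 0]],
  [-1, [-0.0113, 0.0286, 0], [0, 0, 0]],
  [-1, [-0.0113, 0.0286, 0], [0, 0, 0]],
  [-1, [-0.0113, 0.0286, 0], [0, 0, 0]],
  [-1, [-0.0113, 0.0286, 0], [0, 0, 0]],
  [-1, [-0.0113, 0.0286, 0], [0, 0, 0]],
  [-1, [-0.0113, 0.0286, 0], [0, 0, 0]],
  [-1, [-0.0113, 0.0286, 0], [0, 0, 0]],
  [-1, [-0.0113, 0.0286, 0], [0, 0, 0]],
  [-1, [-0.0113, 0.0286, 0], [0, 0, 0]],
  [-1, [-0.0113, 0.0286, 0], [0, 0, 0]],
  [-1, [-0.0113, 0.0286, 0], [0, 0, 0]],
  [-1, [-0.0113, 0.0286, 0], [0, 0, 0]],
  [-1, [0, 0, 0], [0, 0, 0]],
  [-1, [0, 0, 0], [0, 0, 0]],
])

```text
time_s: 21.2
tcp_pos: [0.4668, -0.3083, 0.1584]
eef_rot: [[0.913, 0.407, -0.001], [0.407, -0.913, 0.001], [-0.001, -0.001, -1.0]]
force: [0.8, 1.1, -0.7]
gripper_width: 0.0403
grip_force: 25.0
```

```bash
python3 - <<'E'
from h import *
s=st(); cal=calibration("wrist"); im=camera("wrist"); cv2.imwrite("pics/w7.png",im)
to(s,[.468,-.308,.045])
for q in spotter.outline_of("wrist","tray_blue")[:1]:
    ys,xs=np.nonzero(q["pixels"]); P=np.array([at(cal,(x,y),.018)[:2] for x,y in zip(xs,ys)],np.float32)
    print(q["confidence"],q["rect"],cv2.minAreaRect(P), np.round(cv2.boxPoints(cv2.minAreaRect(P)),3).tolist())
E
```

```text
t 21.2 tcp [ 0.4668 -0.3083  0.1584] w 0.0403 F [ 0.8  1.1 -0.7] grip 25.0
tool shift [0.0013 0.0004 0.1134]
0.58 [299.8, 151.9, 164.6, 181.2] ((0.5117530822753906, -0.3095773756504059), (0.09268232434988022, 0.18111838400363922), 87.19559478759766) [[0.4189999997615814, -0.35100001096725464], [0.6000000238418579, -0.36000001430511475], [0.6039999723434448, -0.2680000066757202], [0.42399999499320984, -0.2590000033378601]]
```

View pics/w7.png

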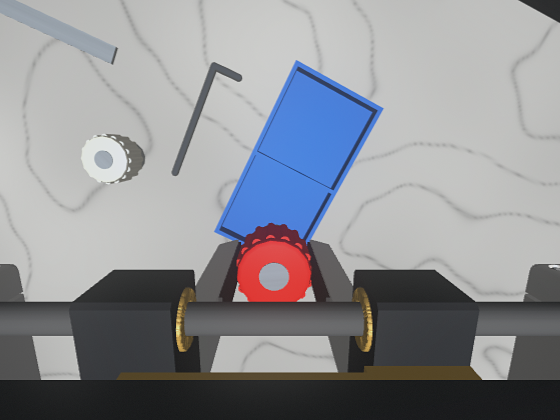

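The blue tray in the picture (corners (297,62), (382,108), (217,232)) agrees with the top view to 1 mm. Red is over the near pocket and white (105,158) is undisturbed. Lower it.

play_rows([
  [-1, [0.001, 0, 0.03], [0, 0, 0]],
  [-1, [0, 0, 0.03], [0, 0, 0]],
  [-1, [0, 0, 0.03], [0, 0, 0]],
  [-1, [0, 0, 0.015], [0, 0, 0]],
  [-1, [0, 0, 0.006], [0, 0, 0]],
  [-1, [0, 0, 0.0015], [0, 0, 0]],
  [-1, [0, 0, 0], [0, 0, 0]],
  [-1, [0, 0, 0], [0, 0, 0]],
])

```text
time_s: 22.1
tcp_pos: [0.4689, -0.308, 0.048]
eef_rot: [[0.913, 0.409, 0.001], [0.409, -0.913, -0.001], [0.001, 0.001, -1.0]]
force: [0.7, 0.2, -0.2]
gripper_width: 0.0406
grip_force: 25.0
```

play_rows([
  [-1, [0, 0, 0.002], [0, 0, 0]],
  [-1, [0, 0, 0.001], [0, 0, 0]],
  [-1, [0, 0, 0.0005], [0, 0, 0]],
  [-1, [0, 0, 0], [0, 0, 0]],
  [-1, [0, 0, 0], [0, 0, 0]],
])

```text
time_s: 22.6
tcp_pos: [0.4683, -0.3079, 0.0436]
eef_rot: [[0.913, 0.408, 0.0], [0.408, -0.913, 0.0], [0.0, 0.0, -1.0]]
force: [-0.7, 0.5, 1.9]
gripper_width: 0.0409
grip_force: 25.0
```

play_rows([
  [0.4, [0, 0, 0], [0, 0, 0]],
  [0.4, [0, 0, 0], [0, 0, 0]],
  [0.4, [0, 0, 0], [0, 0, 0]],
  [0.4, [0, 0, 0], [0, 0, 0]],
  [0.4, [0, 0, 0], [0, 0, 0]],
  [0.4, [0, 0, -0.02], [0, 0, 0]],
  [0.4, [0, 0, -0.03], [0, 0, 0]],
  [1, [0, 0, -0.03], [0, 0, 0]],
  [1, [0, 0, -0.035], [0, 0, 0]],
  [1, [0.0305, -0.0239, 0], [0, 0, 0]],
  [1, [0.0305, -0.0239, 0], [0, 0, 0]],
  [1, [0.0305, -0.0239, 0], [0, 0, 0]],
  [1, [0.0305, -0.0239, 0], [0, 0, 0]],
  [1, [0.0305, -0.0239, 0], [0, 0, 0]],
  [1, [0.0305, -0.0239, 0], [0, 0, 0]],
  [1, [0.0305, -0.0239, 0], [0, 0, 0]],
  [1, [0.0305, -0.0239, 0], [0, 0, 0]],
  [1, [0.0305, -0.0239, 0], [0, 0, 0]],
  [1, [0, 0, 0], [0, 0, 0]],
  [1, [0, 0, 0], [0, 0, 0]],
])

```text
time_s: 24.6
tcp_pos: [0.631, 0.0014, 0.1582]
eef_rot: [[0.912, 0.41, -0.001], [0.41, -0.912, 0.0], [-0.0, -0.0, -1.0]]
force: [-1.3, -1.2, -0.8]
gripper_width: 0.0942
grip_force: 0.0
```

```bash
python3 -c "
from h import *
s=look('w8',['bush_brass_mid'])
"
```

```text
t 24.6 tcp [0.631  0.0014 0.1582] w 0.0942 F [-1.3 -1.2 -0.8] grip 0.0
cam [0.692 0.03  0.319]
bush_brass_mid 0.6 [274. 214.] [0.6311 0.002  0.025 ]
tool shift [ 0.0005 -0.0004  0.1182]
  rect [276. 212.  46.  48.] [0.6337 0.0013]
```

play_rows([
  [1, [0.001, 0, 0.03], [0, 0, 0]],
  [1, [0, 0, 0.03], [0, 0, 0]],
  [1, [0, 0, 0.03], [0, 0, 0]],
  [1, [0, 0, 0.02], [0, 0, 0]],
  [1, [0, 0, 0.008], [0, 0, 0]],
  [1, [0, 0, 0], [0, 0, 0]],
  [-1, [0, 0, 0], [0, 0, 0]],
  [-1, [0, 0, 0], [0, 0, 0]],
  [-1, [0, 0, 0], [0, 0, 0]],
  [-1, [0, 0, 0], [0, 0, 0]],
  [-1, [0, 0, 0], [0, 0, 0]],
  [-1, [0, 0, 0], [0, 0, 0]],
  [-1, [0, 0, 0], [0, 0, 0]],
  [-1, [0, 0, 0], [0, 0, 0]],
  [-1, [0, 0, 0], [0, 0, 0]],
  [-1, [0, 0, -0.02], [0, 0, 0]],
  [-1, [0, 0, -0.03], [0, 0, 0]],
  [-1, [0, 0, -0.03], [0, 0, 0]],
  [-1, [0, 0, -0.03], [0, 0, 0]],
  [-1, [0, 0, -0.01], [0, 0, 0]],
], squeeze=30)

```text
time_s: 26.75
tcp_pos: [0.633, 0.0011, 0.1633]
eef_rot: [[0.913, 0.408, 0.003], [0.408, -0.913, 0.0], [0.003, 0.001, -1.0]]
force: [0.4, -0.7, -3.1]
gripper_width: 0.0336
grip_force: 30.0
```

Brass is held (33.6 mm). Carry it to the blue far pocket.

play_rows([
  [-1, [-0.022, 0.0283, 0], [0, 0, 0]],
  [-1, [-0.022, 0.0283, 0], [0, 0, 0]],
  [-1, [-0.022, 0.0283, 0], [0, 0, 0]],
  [-1, [-0.022, 0.0283, 0], [0, 0, 0]],
  [-1, [-0.022, 0.0283, 0], [0, 0, 0]],
  [-1, [-0.022, 0.0283, 0], [0, 0, 0]],
  [-1, [-0.022, 0.0283, 0], [0, 0, 0]],
  [-1, [-0.022, 0.0283, 0], [0, 0, 0]],
  [-1, [-0.022, 0.0283, 0], [0, 0, 0]],
  [-1, [0, 0, 0], [0, 0, 0]],
  [-1, [0, 0, 0], [0, 0, 0]],
])

```text
time_s: 27.85
tcp_pos: [0.5544, -0.3128, 0.1593]
eef_rot: [[0.913, 0.407, -0.001], [0.407, -0.913, 0.001], [-0.001, -0.001, -1.0]]
force: [0.2, 0.3, -3.3]
gripper_width: 0.0332
grip_force: 30.0
```

```bash
python3 - <<'E'
from h import *
s=st(); cv2.imwrite("pics/w9.png",camera("wrist"))
to(s,[.556,-.312,.045])
E
```

```text
t 27.85 tcp [ 0.5544 -0.3128  0.1593] w 0.0332 F [ 0.2  0.3 -3.3] grip 30.0
tool shift [1.900e-03 1.000e-04 1.143e-01]
```

View pics/w9.png

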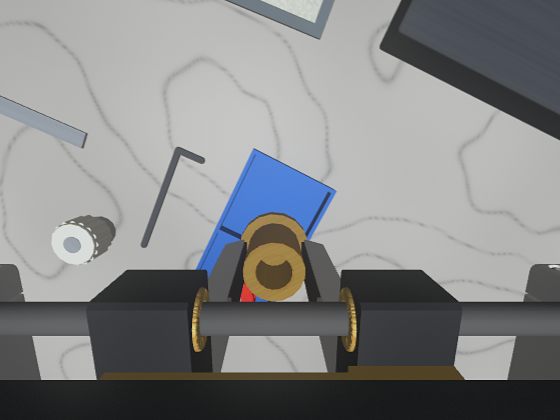

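Brass (273,255) hangs over the far pocket, with red just visible in the near pocket at (247,293). Lower it.

play_rows([
  [-1, [0.001, 0, 0.03], [0, 0, 0]],
  [-1, [0, 0, 0.03], [0, 0, 0]],
  [-1, [0, 0, 0.03], [0, 0, 0]],
  [-1, [0, 0, 0.015], [0, 0, 0]],
  [-1, [0, 0, 0.006], [0, 0, 0]],
  [-1, [0, 0, 0.002], [0, 0, 0]],
  [-1, [0, 0, 0.001], [0, 0, 0]],
  [-1, [0, 0, 0.001], [0, 0, 0]],
  [-1, [0, 0, 0], [0, 0, 0]],
  [-1, [0, 0, 0], [0, 0, 0]],
])

```text
time_s: 28.9
tcp_pos: [0.5564, -0.3121, 0.0461]
eef_rot: [[0.913, 0.408, 0.001], [0.408, -0.913, -0.0], [0.001, 0.001, -1.0]]
force: [-0.3, 0.9, -3.3]
gripper_width: 0.0331
grip_force: 30.0
```

play_rows([
  [-1, [0, 0, 0.001], [0, 0, 0]],
  [-1, [0, 0, 0.0005], [0, 0, 0]],
  [-1, [0, 0, 0], [0, 0, 0]],
  [-1, [0, 0, 0], [0, 0, 0]],
])

```text
time_s: 29.3
tcp_pos: [0.5563, -0.312, 0.0445]
eef_rot: [[0.913, 0.408, 0.0], [0.408, -0.913, -0.0], [0.0, 0.0, -1.0]]
force: [-1.5, 1.5, 4.9]
gripper_width: 0.0336
grip_force: 30.0
```

play_rows([
  [0.4, [0, 0, 0], [0, 0, 0]],
  [0.4, [0, 0, 0], [0, 0, 0]],
  [0.4, [0, 0, 0], [0, 0, 0]],
  [0.4, [0, 0, 0], [0, 0, 0]],
  [0.4, [0, 0, 0], [0, 0, 0]],
  [0.4, [0, 0, -0.02], [0, 0, 0]],
  [0.4, [0, 0, -0.03], [0, 0, 0]],
  [0.4, [0, 0, -0.03], [0, 0, 0]],
  [0.4, [0, 0, -0.035], [0, 0, 0]],
  [0.4, [-0.03, 0.02, -0.02], [0, 0, 0]],
  [0.4, [-0.03, 0.02, -0.02], [0, 0, 0]],
  [0.4, [-0.03, 0.02, 0], [0, 0, 0]],
  [0.4, [-0.03, 0.02, 0], [0, 0, 0]],
  [0.4, [0, 0, 0], [0, 0, 0]],
  [0.4, [0, 0, 0], [0, 0, 0]],
  [0.4, [0, 0, 0], [0, 0, 0]],
])

```text
time_s: 30.9
tcp_pos: [0.48, -0.4328, 0.1988]
eef_rot: [[0.912, 0.41, 0.0], [0.41, -0.912, 0.001], [0.0, -0.001, -1.0]]
force: [-0.8, -0.4, 0.4]
gripper_width: 0.0654
grip_force: 0.0
```

```bash
python3 - <<'E'
from h import *
s=st()
a=camera("wrist"); b=camera("scene"); cv2.imwrite("pics/w10.png",a)
cv2.imwrite("pics/s10.png",cv2.resize(b[140:300,80:460],None,fx=2.1,fy=2.1,interpolation=cv2.INTER_CUBIC))
cal=calibration("scene")
for n,z in list(N.items())[2:]:
    z=z if n[-9:] in("black_mid","white_mid") else .029
    print(n,[(round(q["confidence"],2),np.round(at(cal,q["xy"],z)[:2],3)) for q in spotter.mark_of("scene",n)[:1]])
E
```

```text
t 30.9 tcp [ 0.48   -0.4328  0.1988] w 0.0654 F [-0.8 -0.4  0.4] grip 0.0
bush_brass_mid [(0.64, array([ 0.555, -0.317]))]
bush_steel_mid [(0.71, array([0.571, 0.329]))]
knob_red_mid [(0.83, array([ 0.469, -0.313]))]
knob_green_mid [(0.88, array([0.494, 0.306]))]
bush_black_mid [(0.6, array([0.615, 0.143]))]
knob_white_mid [(0.58, array([ 0.459, -0.15 ]))]
```

View pics/w10.png

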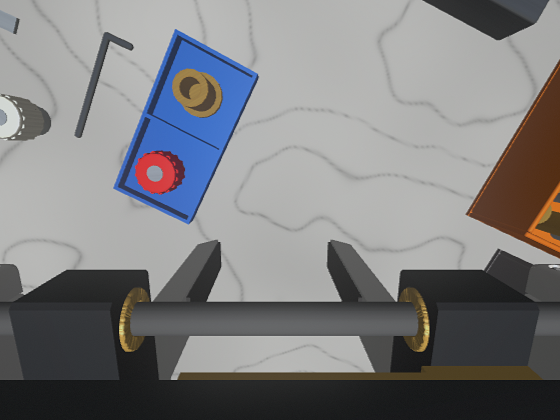

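View pics/s10.png

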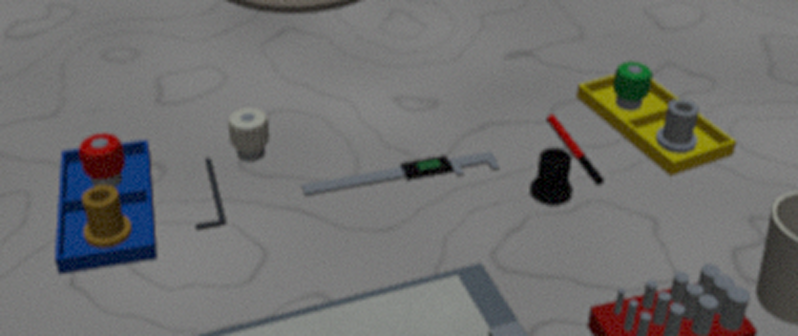

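The wrist view shows brass (200,95) and red (158,172) upright in separate blue pockets. The scene crop shows green (632,85) and steel (680,125) in the yellow tray, with black (551,175) and white (249,133) still standing. Hand in.

```bash
python3 -c "
from plant import manip; print(manip.finish_job())"
```

```text
the job is handed in; nothing more can be done
None
```

Both kits are made up and the job is handed in (no verdict was returned): brass bushing and red knob in the blue tray, steel bushing and green knob in the yellow, all upright in separate pockets with the spares left standing, at about 31 s of the 112 s allowed.

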